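# Sort the stripped-down wheel-hub parts into the trays

## Task

Sort the parts from the stripped wheel hub into the blue trays: the two bearings, the two axle nuts and the spacer sleeve each go in the tray that has a sample of the same part fixed on its ledge. Set every part down gently, not dropped, flat on the tray's floor and side by side, never stacked or leaning, with the same side up as now (the sleeve standing upright). Leave the little tin and the stubby screwdriver where they are.

Things in the scene. Friction and masses are not known exactly. Their poses are not given: they have to be found in the camera images.
- bearing_a: Wheel bearing: a flat bright steel ring with a black seal on its face, 52 mm outside diameter, 25 mm bore, 15 mm high, about 130 g, lying flat on the bench, loose. Origin: centre of its underside; z up. One of two alike; belongs in tray_bearing.
- bearing_b: Wheel bearing: a flat bright steel ring with a black seal on its face, 52 mm outside diameter, 25 mm bore, 15 mm high, about 130 g, lying flat on the bench, loose. Origin: centre of its underside; z up. The other of two alike; belongs in tray_bearing.
- nut_a: Axle nut: a bright steel hexagon nut, 46 mm across flats, 53 mm across corners, 30 mm bore, 24 mm high, about 200 g, lying flat on the bench, loose. Origin: centre of its underside; z up; its x axis stands square to one pair of flats (the other pairs are turned 60 and 120 degrees from it). One of two alike; belongs in tray_nut.
- nut_b: Axle nut: a bright steel hexagon nut, 46 mm across flats, 53 mm across corners, 30 mm bore, 24 mm high, about 200 g, lying flat on the bench, loose. Origin: centre of its underside; z up; its x axis stands square to one pair of flats (the other pairs are turned 60 and 120 degrees from it). The other of two alike; belongs in tray_nut.
- sleeve: Spacer sleeve: a dark steel tube standing upright, 32 mm outside diameter, 24 mm bore, 50 mm high, about 140 g, loose. Origin: centre of its underside; z up. The only one; belongs in tray_sleeve.
- tray_bearing: Fixed blue open tray, 125 mm along its x, 160 mm along its y, 25 mm high; walls and floor 4 mm thick. At its far side (+x) a ledge 56 x 60 mm carries, fixed for good, a sample: a bearing (top at 21 mm), centred 91.5 mm from the tray's centre. The three trays are else alike and stand in a row, shuffled, turned up to 0.2 rad. Origin: centre of the tray's underside (without ledge); z up.
- tray_nut: Fixed blue open tray, 125 mm along its x, 160 mm along its y, 25 mm high; walls and floor 4 mm thick. At its far side (+x) a ledge 56 x 60 mm carries, fixed for good, a sample: an axle nut (top at 30 mm), centred 91.5 mm from the tray's centre. The three trays are else alike and stand in a row, shuffled, turned up to 0.2 rad. Origin: centre of the tray's underside (without ledge); z up.
- tray_sleeve: Fixed blue open tray, 125 mm along its x, 160 mm along its y, 25 mm high; walls and floor 4 mm thick. At its far side (+x) a ledge 56 x 60 mm carries, fixed for good, a sample: an upright sleeve (top at 56 mm), centred 91.5 mm from the tray's centre. The three trays are else alike and stand in a row, shuffled, turned up to 0.2 rad. Origin: centre of the tray's underside (without ledge); z up.
- tin: Bystander: a closed round metal grease tin, 56 mm diameter, 40 mm high, loose among the parts, to be left alone. Origin: centre of its underside. The tin, the screwdriver and the five parts lie mixed in one row across the bench in front of the trays, at least 75 mm from centre to centre.
- screwdriver: Bystander: a stubby screwdriver lying flat, black handle 55 x 22 x 22 mm and a steel blade of 6 mm diameter, 105 mm long overall, loose among the parts, to be left alone. Origin: on its underside, 50 mm from the handle's end; x points along it to the blade's tip, within 0.4 rad of straight ahead.
Things that resemble listed ones, but are neither listed nor needed, are in the scene too. Several things look just like the sleeve: the one meant starts farthest to the robot's right.

How it is judged:
By the outcome, as a careful person would: the job done as asked, in the order asked, and still so for the second after the job is handed in, with the robot touching nothing.
It also fails if it takes over 115 s, if anything falls off the work surface, if the arm or the gripper's body presses on something with over 40 N, if the wrist force passes 120 N, or if a joint passes its speed limit or range.

## Robot

A 6-joint arm with a two-finger parallel gripper is mounted at the origin on the work surface. World frame = base frame: x ahead of the robot, y to its left, z up, the work surface at z = 0. Lengths are in mm, angles in rad, forces in N, time in s.
With the tool pointing down it reaches from about 300 to 750 mm from the base axis. Payload 8.5 kg.
Tool frame: the origin (TCP) lies midway between the tips of the shut fingers; the grasp point (between the pads) lies 19 mm behind it; z points along the fingers, y is the direction in which the jaws open and shut (so a half turn about z gives the same grasp; the last joint's range is limited). The gripper opens to 88 mm and grips with 3 to 60 N. Pads are 18 mm wide; open, the fingers measure 123 mm over their backs; the gripper's body (75 mm by 187 mm) begins 45 mm behind the grasp point.
Start: joints at [0.946, 0.381, 1.297, -0, 1.464, -0.215], TCP at [219.124, 504.445, 238.748] pointing down, gripper open.
Joint ranges: [-3.11, 3.11], [-0.89, 2.33], [0.22, 2.48], [-1.42, 4.56], [0.17, 2.85], [-2.88, 2.88]. Speed limits (rad/s): [2.39, 2.39, 3.14, 3.14, 3.14, 3.14].

## Interface

Orientations are given as a rotation vector (axis times angle).
In Python, from workcell import state, camera, camera_params, finish_job, cut_out gives the robot as it stands.
- The arm moves only by the shell command python3 -m crank 'ROWS'. ROWS is JSON, one flat list of numbers, 7 for each row, row after row: the finger opening in cm, from 0 to 8.81, then the shift along the world's x, y, z in cm, then the turn, a rotation vector about the world's x, y, z in degrees. In form: [jaw, x, y, z, wx, wy, wz, jaw, x, y, z, wx, wy, wz, ...]. A call has 1 to 10 rows; each row is the pose to reach, as a shift and turn from the pose commanded when the call began; what a row does not reach only later rows make up. A row lasts 1/8 s, in which the tool goes at most 62.5 mm and 10.7 degrees, less where a joint would pass 70% of its speed; a pose out of reach is approached as far as the arm can. A call with a gripper value outside its range is refused whole. The fingers move at their own pace and stop on an object; the grip force is fixed at half the most. Time passes only in rows, so rows that repeat a pose let the fingers close. It gives the time, the measured TCP pose, the force and the opening at its end, in the units of the state.
- state(): the state, without advancing time (a new reading comes with each control period).
- camera(name): name is "scene" or "top" or "wrist"; returns (picture, depth): 400x640x3 uint8, blue, green, red; 400x640 float32, mm along the optical axis (not along the pixel's ray), 0 where there is no reading.
- camera_params(name): a dict with "mtx" (3x3 intrinsics, pixels), "world_to_cam" (4x4, takes a point from world to camera coordinates). Camera axes: x right, y up, looking along -z (the intrinsics and any distortion apply to the point x, -y, -z); pixel columns grow to the right and rows downward; lengths in mm; the calibration is good to about 2 mm. The wrist camera is an equidistant fisheye: a pixel r from the principal point sees the ray r / f radians off the axis. A picture is of the moment at which its call begins: read the wrist's pose just before it. camera_params takes no time and is no camera call; for the wrist camera it gives the pose at the moment of the call.
- finish_job(): hands the job in, once; it reports no verdict.
Trained networks look in the newest picture that a camera, given by its name, has taken for a name from the list of things; names that differ only in an ending like _2 or _b are one class to them, and where a whole thing is asked for, a point or a joint stands for the part that bears it (a point fixed in the world has none). Each returns a list of dicts, best first, with "confidence" (0 to 1); they miss things now and then, are a little off and sometimes report something else, mostly with a low value. They report only what shows in the picture. A call takes as long as a camera call. They do not tell look-alikes from the thing itself.
- cut_out(camera, label): "mask" (400x640 bool, what is visible of it) and "uv" ([column, row] in pixels, amid what is visible of it).
The state is a dict: "time": time; "q": joint angles; "joint_vel": joint speeds; "effort": joint torques, N m; "ee_pos": TCP position; "orientation": TCP orientation; "ft_force": force on the tool from outside, world axes, zero at the start; "wrist_torque": the same for the moment, N m; "grip_width": finger opening in mm.
Only numpy, scipy, OpenCV 4.12 (cv2) and the standard library are available. Lean on these libraries where they do the work, as an engineer would, in place of code of your own. Each camera call takes 0.05 s, during which the arm holds its last target. There are 200 camera calls.

## Working session

There is one attempt and no reset: what is moved stays moved. The work goes in short steps, Python scripts to look and compute and a shell command to move; the robot and the scene stay as the last step left them, time stands still between calls to the robot, and variables do not carry over. Pictures are saved under pics/ and viewed, about 12 in all and at most 16, crops included, and the job is handed in when it is done.

```bash
mkdir -p pics; ls
python3 - <<'E'
from workcell import *
import cv2
s=state();print(s)
for n in("top","scene"):
    p,d=camera(n);cv2.imwrite(f"pics/{n}0.png",p)
    c=camera_params(n);print(n,c)
E
```

```text
pics
{'time': 0.0, 'q': array([ 9.45685112e-01,  3.81175698e-01,  1.29825395e+00,  1.61185153e-05,
        1.46356673e+00, -2.15301815e-01]), 'joint_vel': array([ 0.00065507, -0.00012813, -0.00069651,  0.00088563, -0.0006755 ,
       -0.0005963 ]), 'effort': array([-1.69526862e-03, -4.37919974e+01, -2.24559546e+01,  7.12684589e-02,
        3.52323451e-02, -1.33331100e-04]), 'ee_pos': array([218.97447655, 504.23155368, 238.1509575 ]), 'orientation': array([-6.39115009e-01, -3.07529555e+00,  2.00250856e-03]), 'ft_force': array([-0.11836056,  0.57592406, -0.23852179]), 'wrist_torque': array([-0.03692914, -0.00712309,  0.05166881]), 'grip_width': 88.03580362579757}
top {'mtx': array([[371.99365017,   0.        , 315.82091974],
       [  0.        , 371.99365017, 203.27647903],
       [  0.        ,   0.        ,   1.        ]]), 'world_to_cam': array([[-7.37760142e-02, -9.97274059e-01, -1.24553443e-03,
         3.45660581e+01],
       [ 9.73433082e-01, -7.22836621e-02,  2.17262762e-01,
        -5.15793267e+02],
       [-2.16760549e-01,  1.48163362e-02,  9.76112361e-01,
        -8.02347346e+02],
       [ 0.00000000e+00,  0.00000000e+00,  0.00000000e+00,
         1.00000000e+00]])}
scene {'mtx': array([[448.84469088,   0.        , 321.26791451],
       [  0.        , 448.84469088, 202.09796769],
       [  0.        ,   0.        ,   1.        ]]), 'world_to_cam': array([[-5.23739419e-01,  8.51711398e-01,  1.68735244e-02,
         2.62884156e+02],
       [-4.41620014e-01, -2.88395056e-01,  8.49588168e-01,
         1.90922653e+02],
       [ 7.28470167e-01,  4.37511127e-01,  5.27176659e-01,
        -1.35316251e+03],
       [ 0.00000000e+00,  0.00000000e+00,  0.00000000e+00,
         1.00000000e+00]])}
```

View pics/top0.png

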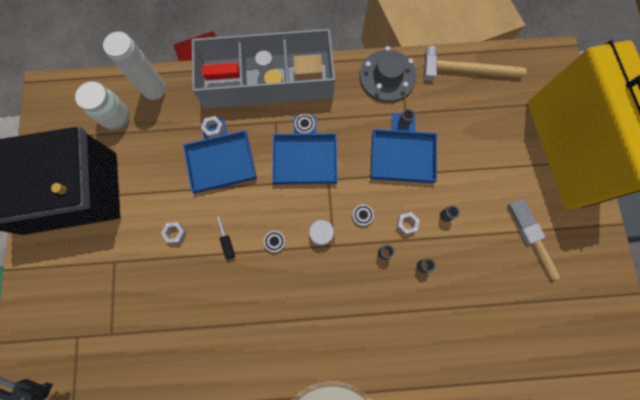

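View pics/scene0.png

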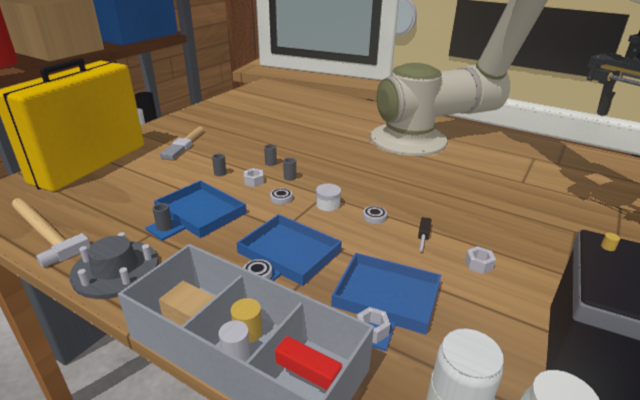

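The tray row, left to right, is nut (220,160), bearing (305,158), sleeve (404,155). Loose parts are nuts at (173,233) and (408,223), and bearings at (274,241) and (363,215). There are three sleeve candidates: (450,213), (426,266) and (386,253). The one at (450,213) looks farthest right, so I'll check that in world y and in an enlarged crop.

```bash
cat > h.py <<'E'
import numpy as np,cv2
from workcell import *
def pts(name,depth,P):
    """world point for every pixel (pinhole cameras)"""
    K,W=P["mtx"],P["world_to_cam"]
    v,u=np.mgrid[0:400,0:640]
    c=np.stack([(u-K[0,2])/K[0,0]*depth,-(v-K[1,2])/K[1,1]*depth,-depth],-1)
    return (c-W[:3,3])@W[:3,:3]
def ray(P,uv,z):
    K,W=P["mtx"],P["world_to_cam"]
    d=np.array([(uv[0]-K[0,2])/K[0,0],-(uv[1]-K[1,2])/K[1,1],-1.])@W[:3,:3]
    o=-W[:3,3]@W[:3,:3]
    return o+d*(z-o[2])/d[2]
E
python3 - <<'E'
from h import *
p,d=camera("top");P=camera_params("top");X=pts("top",d,P)
cv2.imwrite("pics/crop.png",cv2.resize(p[190:290,340:490],None,fx=5,fy=5,interpolation=cv2.INTER_CUBIC))
print("table z",X[300,200],X[330,400])
for l,h in(("bearing_a",15),("nut_a",24),("sleeve",50),("tin",40),("screwdriver",22)):
    for r in cut_out("top",l):
        q=X[r["mask"]];q=q[np.abs(q[:,2]-h)<7]
        if len(q)<4: print(l,r["uv"],r["confidence"],len(q));continue
        (c,R)=cv2.minEnclosingCircle(q[:,:2].astype(np.float32))
        print(l,np.round(r["uv"]),round(r["confidence"],2),"circ",np.round(c,1),round(R,1),"z",np.median(q[:,2]).round(1),"mean",q.mean(0).round(1),"ray",ray(P,r["uv"],h).round(1)[:2])
hsv=cv2.cvtColor(p,cv2.COLOR_BGR2HSV)
blue=cv2.inRange(hsv,(100,130,40),(125,255,255))>0
n,L,S,C=cv2.connectedComponentsWithStats(blue.astype(np.uint8))
for i in range(1,n):
    if S[i,4]<1000 or C[i][1]<100:continue
    q=X[L==i];
    rim=q[q[:,2]>17]; print(C[i],len(q),len(rim),cv2.minAreaRect(rim[:,:2].astype(np.float32)),cv2.minAreaRect(q[:,:2].astype(np.float32)))
E
```

```text
table z [319.1109132  282.10416468  -0.86659123] [ 218.37206663 -175.29395861   -1.85702538]
bearing_a [275. 240.] 0.75 circ [442.1 102.2] 25.6 z 14.4 mean [441.9 101.8  14.4] ray [444.3  98.4]
bearing_a [362. 215.] 0.61 circ [ 490.4 -114.4] 25.8 z 14.5 mean [ 489.9 -113.5   14.4] ray [ 488.9 -113.2]
bearing_a [320. 232.] 0.2 circ [429.5  -8.2] 13.0 z 15.5 mean [428.1  -6.9  13.4] ray [454.6  -8.3]
nut_a [176. 230.] 0.65 circ [479.7 339.4] 25.3 z 23.3 mean [480.7 339.2  22.9] ray [483.5 331.3]
nut_a [404. 221.] 0.6 circ [ 461.8 -218.8] 26.2 z 22.7 mean [ 461.  -219.    22.6] ray [ 466.1 -208.5]
nut_a [449. 215.] 0.34 circ [ 475.  -316.6] 15.5 z 23.4 mean [ 474.9 -314.8   24.1] ray [ 472.4 -318.4]
sleeve [386. 249.] 0.68 circ [ 396.3 -156. ] 15.9 z 48.5 mean [ 396.1 -155.4   48.6] ray [ 400.9 -153.8]
sleeve [428. 264.] 0.64 circ [ 358.3 -244.2] 15.4 z 48.0 mean [ 358.3 -243.7   47.9] ray [ 359.8 -244.8]
sleeve [449. 213.] 0.59 circ [ 475.1 -317.4] 16.2 z 48.1 mean [ 474.5 -315.8   48. ] ray [ 471.6 -309.9]
tin [318. 233.] 0.88 circ [452.6 -10.3] 27.9 z 39.1 mean [452.  -10.2  39.1] ray [449.5  -4.2]
tin [364.2, 214.1] 0.33 0
tin [167.4, 234.0] 0.26 0
[403.4981895  153.59112855] 3314 438 ((501.30560302734375, -170.08169555664062), (182.32037353515625, 459.93804931640625), 65.2188949584961) ((511.57440185546875, -174.82241821289062), (182.32037353515625, 482.5586853027344), 65.2188949584961)
[219.05315822 161.0203252 ] 3198 444 ((509.4703369140625, 171.76829528808594), (450.7231750488281, 174.7158660888672), 21.119762420654297) ((515.570068359375, 174.09585571289062), (463.7088623046875, 174.85289001464844), 21.096261978149414)
[304.37959974 158.02646869] 3098 359 ((519.4360961914062, 23.447044372558594), (155.33148193359375, 374.9559020996094), 86.48726654052734) ((528.9178466796875, 22.86499786376953), (155.33148193359375, 393.955078125), 86.48726654052734)
```

View pics/crop.png

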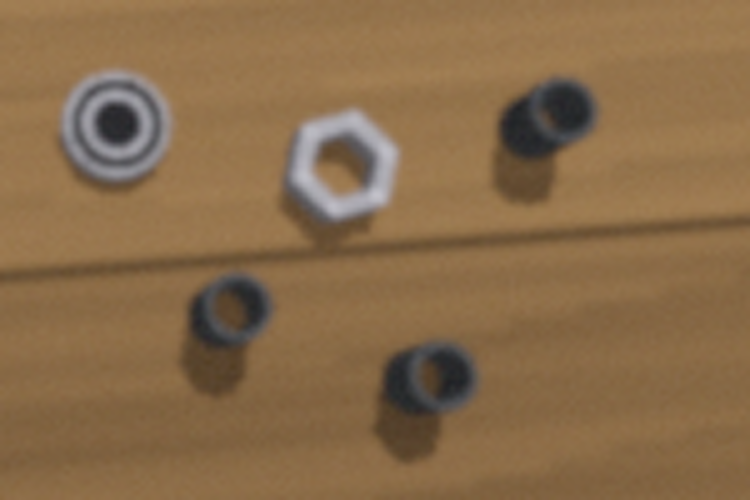

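The enlarged crop confirms it: of the three sleeve look-alikes, the upper right one at (450,213) sits at world y ≈ -317, against -244 and -155. It's the farthest right, so it's the target. Next I'll find the tray poses and start towards nut_a, on the left.

```bash
python3 - <<'E'
from h import *
p,d=camera("top");P=camera_params("top");X=pts("top",d,P)
hsv=cv2.cvtColor(p,cv2.COLOR_BGR2HSV)
blue=cv2.inRange(hsv,(100,130,40),(125,255,255))>0
n,L,S,C=cv2.connectedComponentsWithStats(blue.astype(np.uint8))
for i in range(1,n):
    if S[i,4]<1000 or C[i][1]<100:continue
    q=X[(L==i)&(d>0)]
    rim=q[(q[:,2]>17)&(q[:,2]<30)]; fl=q[(q[:,2]>0)&(q[:,2]<9)]
    f=lambda a:np.round(np.hstack(cv2.minAreaRect(a[:,:2].astype(np.float32))),1)
    print(C[i].round(),len(rim),"rim",f(rim),len(fl),"floor",f(fl),np.median(fl[:,2]))
b=X[(d>0)&(X[...,2]>60)&(X[...,1]>330)&(X[...,0]>250)]
print("box",b.min(0),b.max(0));
E
python3 -m crank '[8.8,0,-8,-2,0,0,-10, 8.8,4,-14,-6,0,0,-20, 8.8,10,-16.5,-9,0,0,-30, 8.8,16,-16.5,-10,0,0,-40, 8.8,21,-16.5,-10,0,0,-50, 8.8,26,-16.5,-10,0,0,-60, 8.8,26,-16.5,-10,0,0,-66.5, 8.8,26,-16.5,-10,0,0,-66.5]'
python3 - <<'E'
from h import *
s=state();P=camera_params("wrist");p,d=camera("wrist");cv2.imwrite("pics/w1.png",p)
print(s["ee_pos"],s["orientation"],P)
E
```

```text
[404. 154.] 412 rim [ 647.4 -232.3  158.2  157.4   82. ] 2652 floor [ 659.2 -236.7  150.1  178.5   81.8] 3.356880061525219
[219. 161.] 431 rim [651.5 226.2 126.7 157.2   9.4] 2531 floor [664.3 231.6 151.8 150.8   9.5] 3.4499877963222882
[304. 158.] 361 rim [643.2  15.8 155.2 126.7  86.7] 2539 floor [653.5  15.6 153.8 140.9  87.6] 3.382782293518849
box [502.45873812 367.68239729  60.00738142] [900.12655812 706.01251256 194.12159725]
time: 1.45
ee_pos: [479.6, 339.1, 138.3]
orientation: [-2.221, -2.222, 0.001]
ft_force: [0.4, -0.1, 0.5]
grip_width: 88.1
[479.56059743 339.13662078 138.27286031] [-2.22069131e+00 -2.22184141e+00  9.03242275e-04] {'mtx': array([[309.70691629,   0.        , 321.23537937],
       [  0.        , 309.70691629, 203.43897305],
       [  0.        ,   0.        ,   1.        ]]), 'world_to_cam': array([[ 9.99999518e-01,  9.53867050e-05, -9.77296920e-04,
        -4.79269222e+02],
       [-3.43288300e-04,  9.66428092e-01, -2.56937005e-01,
        -3.17871343e+02],
       [ 9.19978824e-04,  2.56937217e-01,  9.66427659e-01,
        -3.79916755e+02],
       [ 0.00000000e+00,  0.00000000e+00,  0.00000000e+00,
         1.00000000e+00]])}
```

View pics/w1.png

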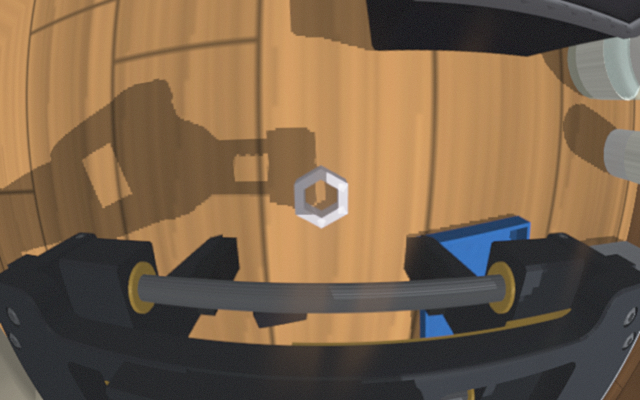

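The wrist view shows nut_a at (321,197) with flats facing left and right, which suits the current jaw axis (world x). The black box is close at the top right (365+, 0-50). I'll fit the nut and check the box clearance.

```bash
cat >> h.py <<'E'
def wdir(P):
    K=P["mtx"];v,u=np.mgrid[0:400,0:640]
    a,b=(u-K[0,2])/K[0,0],(v-K[1,2])/K[1,1];r=np.hypot(a,b);k=np.tan(np.minimum(r,1.5))/np.maximum(r,1e-9)
    return np.stack([a*k,-b*k,-np.ones_like(a)],-1)
def wpts(d,P):
    W=P["world_to_cam"];return (wdir(P)*d[...,None]-W[:3,3])@W[:3,:3]
def look(cx,cy,h,R,nut=False):
    """wrist look at a part with top height h near cx,cy: centre of the top face, nut flat angle"""
    P=camera_params("wrist");p,d=camera("wrist");X=wpts(d,P)
    m=(d>0)&(np.abs(X[...,2]-h)<5)&(np.hypot(X[...,0]-cx,X[...,1]-cy)<R+15)
    W=P["world_to_cam"];o=-W[:3,3]@W[:3,:3];D=(wdir(P)@W[:3,:3])[m]
    q=(o+D*((h-o[2])/D[:,2])[:,None])[:,:2].astype(np.float32)
    c,r=cv2.minEnclosingCircle(q)
    hull=cv2.convexHull(q)[:,0];M=cv2.moments(hull);g=np.array([M["m10"],M["m01"]])/M["m00"]
    out=dict(n=len(q),circ=np.round(c,1),r=round(r,1),hull_c=g.round(1),z=X[m][:,2].mean().round(1))
    if nut:
        best=[]
        for t in np.radians(np.arange(-30,30)):
            w=0
            for k in range(3):
                e=np.array([np.cos(t+k*np.pi/3),np.sin(t+k*np.pi/3)]);s=hull@e;w+=s.max()-s.min()
            best.append(w/3)
        out["flat"]=int(np.argmin(best))-30;out["af"]=round(min(best),1)
    return out
E
python3 - <<'E'
from h import *
print(look(480,339,24,27,True))
P=camera_params("wrist");p,d=camera("wrist");X=wpts(d,P)
cv2.imwrite("pics/x.png",p)
b=X[(d>0)&(X[...,2]>40)&(X[...,2]<210)&(X[...,1]>355)&(X[...,0]<640)&(X[...,0]>350)]
p,d=camera("top");P=camera_params("top");X=pts("top",d,P)
t=X[(d>0)&(X[...,2]>40)&(X[...,2]<260)&(X[...,1]>355)&(X[...,0]<640)&(X[...,0]>350)]
for q in(b,t):
  for x in range(360,640,40):
    s=q[(q[:,0]>=x)&(q[:,0]<x+40)]
    if len(s):print(x,len(s),s.min(0).round(),s.max(0).round())
E
```

```text
{'n': 1492, 'circ': array([478.9, 339.9]), 'r': 26.6, 'hull_c': array([478.9, 340.1]), 'z': np.float64(24.5), 'flat': 1, 'af': np.float64(47.0)}
360 81 [393. 372. 204.] [400. 374. 210.]
400 266 [400. 361. 205.] [428. 374. 210.]
520 3526 [521. 361.  40.] [560. 509. 210.]
560 2860 [560. 373.  40.] [600. 481. 210.]
600 2864 [600. 477.  40.] [640. 492. 168.]
480 129 [502. 619.  54.] [520. 706. 167.]
520 92 [520. 620. 161.] [560. 635. 167.]
560 419 [561. 544. 161.] [600. 639. 169.]
600 1257 [600. 483. 156.] [640. 644. 168.]
```

```bash
python3 -m crank '[8,0,0.1,-6,0,0,1, 7,-0.1,0.1,-10,0,0,1, 6.5,-0.1,0.1,-12.5,0,0,1, 6,-0.1,0.1,-13.4,0,0,1, 4,-0.1,0.1,-13.4,0,0,1, 4,-0.1,0.1,-13.4,0,0,1, 4,-0.1,0.1,-13.4,0,0,1, 4,-0.1,0.1,-13.4,0,0,1]'
```

```text
time: 2.65
ee_pos: [478.6, 340.8, 5.9]
orientation: [2.201, 2.241, 0.003]
ft_force: [-0.2, 0.0, 7.0]
grip_width: 46.0
```

```bash
python3 -m crank '[4,0,0,3,0,0,0, 4,0,0,8,0,0,0, 4,5,-2,10,0,0,4, 4,10.5,-5,10,0,0,8, 4,16.7,-7.9,10,0,0,8.5, 4,16.7,-7.9,8,0,0,8.5, 4,16.7,-7.9,4,0,0,8.5, 4,16.7,-7.9,1.5,0,0,8.5, 4,16.7,-7.9,0.7,0,0,8.5,4,16.7,-7.9,0.7,0,0,8.5]'
```

```text
time: 3.9
ee_pos: [644.7, 261.8, 12.0]
orientation: [-2.029, -2.398, 0.0]
ft_force: [0.1, -0.3, -1.4]
grip_width: 45.9
```

```bash
python3 -m crank '[4,0,0,-0.1,0,0,0, 4,0,0,-0.2,0,0,0, 4,0,0,-0.2,0,0,0]'
```

```text
time: 4.28
ee_pos: [645.2, 261.5, 10.0]
orientation: [2.029, 2.398, 0.0]
ft_force: [-0.4, 0.2, -1.7]
grip_width: 45.5
```

```bash
python3 -m crank '[4,0,0,-0.05,0,0,0, 4,0,0,-0.1,0,0,0, 4,0,0,-0.1,0,0,0]'
```

```text
time: 4.65
ee_pos: [645.2, 261.5, 9.8]
orientation: [2.029, 2.398, 0.001]
ft_force: [-2.4, -0.9, 6.8]
grip_width: 46.0
```

```bash
python3 -m crank '[6,0,0,0,0,0,0, 6,0,0,0,0,0,0, 6,0,0,2,0,0,0, 6,0,0,7,0,0,0, 7,-5,-4,11,0,0,-4, 7,-10,-8,11,0,0,-9, 7,-15,-12,10,0,0,-10, 7,-20.3,-15.9,9,0,0,-10, 7,-20.3,-15.9,9,0,0,-10]'
python3 - <<'E'
from h import *
print(state()["ee_pos"])
print(look(442,102,15,26))
p,d=camera("top");P=camera_params("top")
cv2.imwrite("pics/t1.png",cv2.resize(p[110:270,160:480],None,fx=2.4,fy=2.4))
E
```

```text
time: 5.78
ee_pos: [439.7, 101.3, 99.7]
orientation: [-2.232, -2.211, 0.0]
ft_force: [0.4, -0.2, -0.0]
grip_width: 70.0
[439.68079591 101.25572791  99.73487752]
{'n': 3296, 'circ': array([441. , 101.9]), 'r': 26.0, 'hull_c': array([441.1, 102. ]), 'z': np.float64(16.0)}
```

View pics/t1.png

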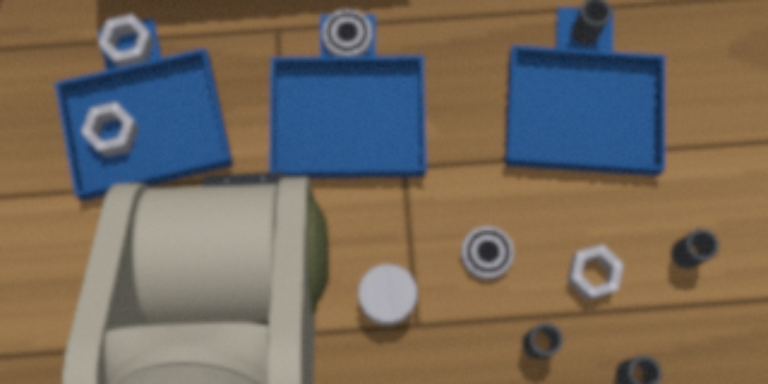

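nut_a sits in the left half of its tray at crop (108,128). Next is bearing_a.

```bash
python3 -m crank '[6.8,0.1,0.1,-5,0,0,0, 6.5,0.1,0.1,-8.5,0,0,0, 6.2,0.1,0.1,-9.5,0,0,0, 4.6,0.1,0.1,-9.5,0,0,0, 4.6,0.1,0.1,-9.5,0,0,0, 4.6,0.1,0.1,-9.5,0,0,0]'
```

```text
time: 6.62
ee_pos: [443.7, 103.5, 4.6]
orientation: [2.23, 2.211, 0.002]
ft_force: [-0.5, 0.6, -1.8]
grip_width: 51.1
```

```bash
python3 -m crank '[4.6,0,0,3,0,0,0, 4.6,0,0,8,0,0,0, 4.6,6,-2,9,0,0,-1, 4.6,12,-4,9,0,0,-3, 4.6,18,-5,9,0,0,-3, 4.6,20.4,-5,6,0,0,-3, 4.6,20.4,-5,2.5,0,0,-3, 4.6,20.4,-5,1,0,0,-3, 4.6,20.4,-5,0.5,0,0,-3, 4.6,20.4,-5,0.5,0,0,-3]'; python3 -m crank '[4.6,0,0,-0.05,0,0,0, 4.6,0,0,-0.05,0,0,0]'
```

```text
time: 7.88
ee_pos: [647.5, 53.4, 9.8]
orientation: [2.287, 2.152, 0.001]
ft_force: [-0.2, 0.3, -2.3]
grip_width: 51.0
time: 8.12
ee_pos: [647.4, 53.5, 9.1]
orientation: [2.287, 2.152, 0.001]
ft_force: [0.4, 0.0, -0.6]
grip_width: 51.0
```

```bash
python3 -m crank '[4.6,0,0,-0.05,0,0,0, 4.6,0,0,-0.05,0,0,0]'
```

```text
time: 8.38
ee_pos: [647.3, 53.4, 8.3]
orientation: [2.287, 2.153, 0.001]
ft_force: [-1.4, -0.6, 2.0]
grip_width: 51.2
```

```bash
python3 -m crank '[6.5,0,0,0,0,0,0, 6.5,0,0,0,0,0,0, 6.5,0,0,2,0,0,0, 6.5,0,0,7,0,0,0, 7,-5,-5,9.5,0,0,0, 7,-9,-10,9.5,0,0,0, 7,-14,-14,9.5,0,0,0, 7,-15.7,-16.6,9,0,0,0, 7,-15.7,-16.6,9,0,0,0]'
python3 - <<'E'
from h import *
print(look(490,-114,15,26))
E
```

```text
time: 9.5
ee_pos: [488.7, -114.3, 97.8]
orientation: [-2.291, -2.148, 0.001]
ft_force: [0.3, -0.1, 0.1]
grip_width: 70.0
{'n': 3344, 'circ': array([ 489.2, -115.2]), 'r': 26.4, 'hull_c': array([ 489.2, -115.3]), 'z': np.float64(16.0)}
```

```bash
python3 -m crank '[6.8,0,-0.1,-5,0,0,0, 6.5,0,-0.1,-8.4,0,0,0, 6.2,0,-0.1,-9.3,0,0,0, 4.6,0,-0.1,-9.3,0,0,0, 4.6,0,-0.1,-9.3,0,0,0, 4.6,0,-0.1,-9.3,0,0,0]'
```

```text
time: 10.3
ee_pos: [490.6, -113.7, 5.6]
orientation: [2.287, 2.152, 0.001]
ft_force: [-0.0, -0.3, -0.4]
grip_width: 51.1
```

```bash
python3 -m crank '[4.6,0,0,3,0,0,0, 4.6,0,0,8,0,0,0, 4.6,5,3,9,0,0,0, 4.6,10,6,9,0,0,0, 4.6,15.2,9.5,9,0,0,0, 4.6,15.2,9.5,5,0,0,0, 4.6,15.2,9.5,2,0,0,0, 4.6,15.2,9.5,0.8,0,0,0, 4.6,15.2,9.5,0.5,0,0,0, 4.6,15.2,9.5,0.45,0,0,0]'; python3 -m crank '[4.6,0,0,-0.05,0,0,0, 4.6,0,0,-0.05,0,0,0]'
```

```text
time: 11.55
ee_pos: [642.7, -18.8, 10.4]
orientation: [2.287, 2.152, 0.002]
ft_force: [-0.2, -1.1, -1.3]
grip_width: 51.0
time: 11.8
ee_pos: [642.4, -18.6, 9.4]
orientation: [2.287, 2.152, 0.001]
ft_force: [0.1, -0.5, -0.4]
grip_width: 50.6
```

```bash
python3 -m crank '[4.6,0,0,-0.05,0,0,0, 4.6,0,0,-0.05,0,0,0]'
```

```text
time: 12.05
ee_pos: [642.3, -18.6, 9.2]
orientation: [2.287, 2.152, 0.001]
ft_force: [-2.5, 1.1, 5.1]
grip_width: 50.8
```

```bash
python3 -m crank '[6.5,0,0,0,0,0,0, 6.5,0,0,0,0,0,0, 6.5,0,0,2,0,0,0, 6.5,0,0,7,0,0,0, 7,-5,-5,10,0,0,0, 7,-9,-10,10,0,0,0, 7,-14,-15,10,0,0,0, 7,-18,-19.9,10,0,0,0, 7,-18,-19.9,10,0,0,0]'
python3 - <<'E'
from h import *
print(look(461,-219,24,27,True))
E
```

```text
time: 13.18
ee_pos: [460.3, -219.6, 108.4]
orientation: [2.291, 2.15, -0.0]
ft_force: [-0.0, -0.3, -0.0]
grip_width: 70.0
{'n': 1844, 'circ': array([ 460.3, -220.6]), 'r': 26.8, 'hull_c': array([ 460.3, -220.4]), 'z': np.float64(24.5), 'flat': 11, 'af': np.float64(47.3)}
```

```bash
python3 -m crank '[7,0,-0.1,-2,0,0,9, 6.8,0,-0.1,-6,0,0,14.5, 6.5,0,-0.1,-9.3,0,0,14.5, 6.2,0,-0.1,-10.3,0,0,14.5, 4,0,-0.1,-10.3,0,0,14.5, 4,0,-0.1,-10.3,0,0,14.5, 4,0,-0.1,-10.3,0,0,14.5]'
```

```text
time: 14.1
ee_pos: [462.6, -218.8, 6.2]
orientation: [1.997, 2.423, 0.0]
ft_force: [0.0, 1.3, 2.7]
grip_width: 46.1
```

```bash
python3 -m crank '[4,0,0,3,0,0,0, 4,0,0,8,0,0,0, 4,3,4.5,10,0,0,0, 4,6,10,10,0,0,0, 4,9,15.5,10,0,0,0, 4,12,21,10,0,0,0, 4,15,26.5,10,0,0,0, 4,17,32,10,0,0,-1.5, 4,18.5,37,10,0,0,-1.5, 4,19.7,41.1,10,0,0,-1.5]'; python3 -m crank '[4,0,0,-4,0,0,0, 4,0,0,-7.5,0,0,0, 4,0,0,-9,0,0,0, 4,0,0,-9.5,0,0,0, 4,0,0,-9.55,0,0,0, 4,0,0,-9.55,0,0,0]'
```

```text
time: 15.35
ee_pos: [659.2, 194.6, 105.5]
orientation: [2.028, 2.399, 0.0]
ft_force: [-0.2, -0.0, -1.6]
grip_width: 46.1
time: 16.1
ee_pos: [659.7, 192.5, 11.0]
orientation: [2.029, 2.397, 0.002]
ft_force: [-0.3, -0.7, -1.0]
grip_width: 45.9
```

```bash
python3 -m crank '[4,0,0,-0.05,0,0,0, 4,0,0,-0.1,0,0,0, 4,0,0,-0.1,0,0,0]'
```

```text
time: 16.48
ee_pos: [659.6, 192.4, 10.3]
orientation: [2.029, 2.397, 0.002]
ft_force: [-2.4, -0.8, 6.2]
grip_width: 45.9
```

```bash
python3 -m crank '[6,0,0,0,0,0,0, 6,0,0,0,0,0,0, 6,0,0,2,0,0,0, 6,0,0,7,0,0,0, 6,-2,-5,12,0,0,-3, 6,-4,-11,12,0,0,-6, 6,-6,-17,12,0,0,-9, 6,-8,-23,12,0,0,-12, 6,-10,-29,12,0,0,-15, 6,-12,-35,12,0,0,-17.5]'; python3 -m crank '[6,-2.5,-5.5,0,0,0,0, 6,-5,-11,0,0,0,0, 6,-6.3,-15.8,0,0,0,0, 6,-6.3,-15.8,0,0,0,0]'
python3 - <<'E'
from h import *
print(look(475,-317,50,16))
p,d=camera("top")
cv2.imwrite("pics/t2.png",cv2.resize(p[110:270,160:480],None,fx=2.4,fy=2.4))
E
```

```text
time: 17.73
ee_pos: [542.2, -147.9, 128.9]
orientation: [2.372, 2.059, 0.0]
ft_force: [0.8, 1.0, -0.3]
grip_width: 59.9
time: 18.23
ee_pos: [479.0, -307.0, 128.6]
orientation: [2.375, 2.056, -0.0]
ft_force: [0.7, 0.9, -0.5]
grip_width: 60.2
{'n': 666, 'circ': array([ 474.3, -317.8]), 'r': 16.8, 'hull_c': array([ 474.4, -318.1]), 'z': np.float64(49.8)}
```

View pics/t2.png

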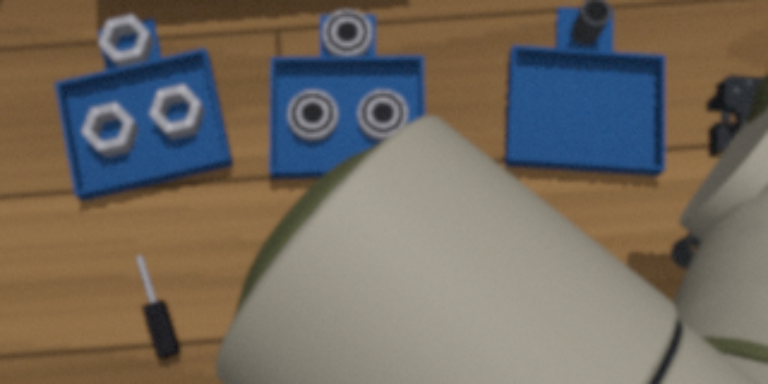

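Both nuts are in at crop (108,128) and (175,110), and both bearings at (313,113) and (382,112). Now the sleeve: settle, then descend.

```bash
python3 -m crank '[6,0,0,-2,0,0,0, 6,0,0,-4,0,0,0, 6,0,0,-4,0,0,0]'
python3 - <<'E'
from h import *
print(look(475,-317,50,16))
E
```

```text
time: 18.7
ee_pos: [480.0, -302.2, 87.8]
orientation: [-2.366, -2.062, 0.0]
ft_force: [-0.0, 0.4, -0.3]
grip_width: 59.8
{'n': 942, 'circ': array([ 474.3, -318.3]), 'r': 16.7, 'hull_c': array([ 474.4, -318.3]), 'z': np.float64(49.9)}
```

```bash
python3 -m crank '[6,-0.6,-1.6,0,0,0,0, 6,-0.6,-1.6,0,0,0,0, 6,-0.6,-1.6,0,0,0,0]'; python3 -m crank '[6,0,0,-4,0,0,0, 6,0,0,-7,0,0,0, 5,0,0,-7.6,0,0,0, 2.7,0,0,-7.6,0,0,0, 2.7,0,0,-7.6,0,0,0, 2.7,0,0,-7.6,0,0,0, 2.7,0,0,-7.6,0,0,0]'
```

```text
time: 19.12
ee_pos: [473.9, -320.4, 89.1]
orientation: [2.371, 2.06, 0.0]
ft_force: [-0.0, 0.4, -0.2]
grip_width: 60.2
time: 20.0
ee_pos: [474.5, -320.5, 14.0]
orientation: [2.369, 2.06, 0.0]
ft_force: [-0.1, 0.1, 6.7]
grip_width: 30.4
```

```bash
python3 -m crank '[2.7,0,0,3,0,0,0, 2.7,0,0,8,0,0,0, 2.7,5,3,8,0,0,0, 2.7,10,6,8,0,0,0, 2.7,15.5,9,8,0,0,0, 2.7,15.5,9,5,0,0,0, 2.7,15.5,9,2,0,0,0, 2.7,15.5,9,0.8,0,0,0, 2.7,15.5,9,0.5,0,0,0, 2.7,15.5,9,0.45,0,0,0]'; python3 -m crank '[2.7,0,0,0,0,0,0, 2.7,0,0,0,0,0,0]'
```

```text
time: 21.25
ee_pos: [629.3, -230.5, 18.3]
orientation: [2.37, 2.06, 0.001]
ft_force: [-0.0, 0.3, -1.5]
grip_width: 30.3
time: 21.5
ee_pos: [629.3, -230.4, 18.0]
orientation: [2.37, 2.06, 0.001]
ft_force: [-1.2, 0.4, 1.4]
grip_width: 30.6
```

Contact is starting. One more small step, then release and retreat, and do the final checks.

```bash
python3 -m crank '[2.7,0,0,-0.03,0,0,0, 2.7,0,0,-0.03,0,0,0]'; python3 -m crank '[5,0,0,0,0,0,0, 5,0,0,0,0,0,0, 5,0,0,3,0,0,0, 5,0,0,9,0,0,0, 5,0,0,15,0,0,0, 5,-5,-3,18,0,0,0, 5,-10,-6,18,0,0,0, 5,-15,-12,18,0,0,0, 5,-20,-18,18,0,0,0, 5,-20,-18,18,0,0,0]'
python3 - <<'E'
from h import *
p,d=camera("top");P=camera_params("top");X=pts("top",d,P)
p2,_=camera("scene")
cv2.imwrite("pics/t3.png",cv2.resize(p[100:280,150:490],None,fx=2.3,fy=2.3))
cv2.imwrite("pics/s3.png",cv2.resize(p2[130:350,90:510],None,fx=1.9,fy=1.9))
for l,h in(("bearing_a",19),("nut_a",28),("sleeve",54),("tin",40)):
    for r in cut_out("top",l):
        q=X[r["mask"]];q=q[np.abs(q[:,2]-h)<8]
        if len(q)>4:c,R=cv2.minEnclosingCircle(q[:,:2].astype(np.float32));print(l,np.round(r["uv"]),round(r["confidence"],2),np.round(c),round(R),"z",np.percentile(q[:,2],[10,50,90]).round(1))
E
```

```text
time: 21.75
ee_pos: [629.2, -230.4, 18.0]
orientation: [2.37, 2.061, 0.0]
ft_force: [-1.6, 0.1, 5.3]
grip_width: 30.3
time: 23.0
ee_pos: [426.9, -412.1, 196.9]
orientation: [-2.373, -2.058, 0.0]
ft_force: [0.5, -0.8, 0.6]
grip_width: 50.2
bearing_a [318. 156.] 0.66 [643. -21.] 26 z [16.1 18.6 20.7]
bearing_a [291. 156.] 0.52 [647.  53.] 26 z [15.9 18.6 20.8]
nut_a [198. 162.] 0.68 [645. 261.] 26 z [23.4 27.1 29.3]
nut_a [231. 159.] 0.65 [658. 190.] 25 z [23.2 26.9 29.7]
sleeve [402. 156.] 0.68 [ 630. -227.] 16 z [48.6 52.6 54.1]
tin [318. 236.] 0.91 [452. -10.] 28 z [37.3 39.1 41.1]
```

View pics/t3.png

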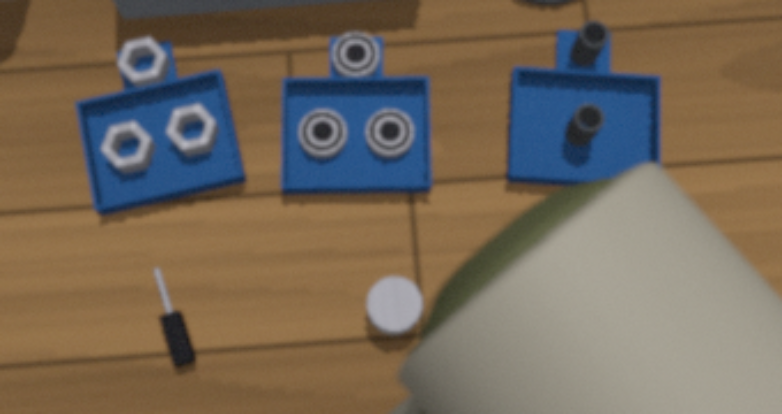

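View pics/s3.png

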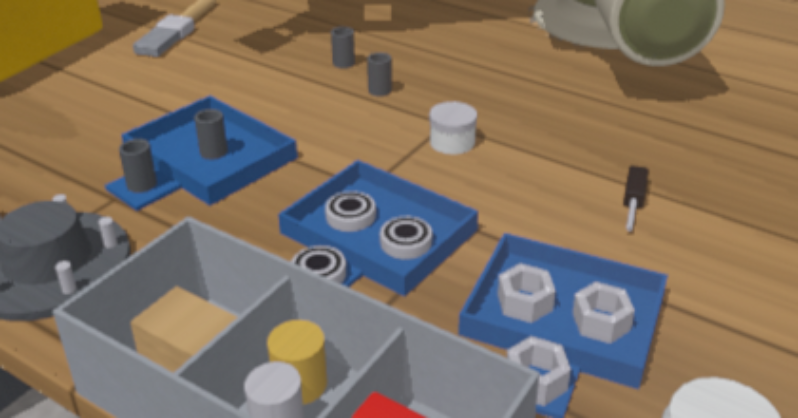

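All five parts lie flat and side by side in the matching trays. The sleeve stands upright, and the tin, the screwdriver and the two look-alike sleeves look untouched. I'm handing in.

```bash
python3 -c "
from workcell import *
print(finish_job())"
```

```text
the job is handed in; nothing more can be done
None
```

I put both nuts, both bearings and the sleeve into the trays with the matching samples. I lowered each one until the wrist force showed contact with the tray floor, then released it. The sleeve I took was the look-alike farthest to the robot's right, at y ≈ -317. The job was handed in at about 23 s.

- **Final pictures (top and scene):** All five parts lie flat, apart from each other and clear of the walls. Their measured tops of 18.6, 27 and 52.6 mm fit the expected 19, 28 and 54 mm, and the sleeve stands upright.
- **Left alone:** The tin measured in the same place as at the start (452, -10). The screwdriver and the two other sleeves look unmoved, but I checked those by eye only.
- **Small disagreements:** The gripper read about 30.4 mm on the 32 mm sleeve, and some tool positions were 2–3 mm off what I commanded. No check failed.

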